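Ink the bayonet stamp in its dock

TASK

Lift the dust cap off the inking dock and stand it upright on the table, beside the dock. Then take the stamp with the flat wing handle and the steel cross-pin, put it into the dock's keyhole, push it in against the spring and turn it a quarter turn clockwise (seen from above) as far as it goes. Finish while still gripping the stamp and holding it there, turned and seated, because the shutter springs shut if you let go; leave everything else on the table where it is.

Things in the scene. Friction and masses are not known exactly. Their poses are not given: they have to be found in the camera images.
- stamp: Stamp to ink, black, about 120 g, standing upright. Round barrel 28 mm across from 0 to 28 mm (bottom edge chamfered 3 mm) with a cross-pin through it, flange 44 mm across from 28 to 34 mm, then a flat wing handle from 34 to 78 mm. Origin: centre of the underside, z up. x runs along the pin and along the wing's width. Half a turn makes no difference.
- stamp_wing (a point): Middle of the stamp's wing handle, 58 mm above its underside, axes as the stamp's. The wing is 40 mm wide (x), 14 mm thick (y: grip across it), 44 mm tall.
- stamp_pin (a point): Middle of the stamp's steel cross-pin, 10 mm above its underside, axes as the stamp's. The pin is a round bar 8 mm thick along x, 44 mm from tip to tip, round ends.
- dock: Inking dock, fixed to the table: grey oblong housing 112 mm (its x) by 84 mm (its y) on a black foot 124 x 96 mm, steel top plate 8 mm thick with its top 50 mm above the table. Origin: centre of its underside, z up. With its flange on the plate the stamp's underside is 22 mm above the table. A stop below the plate lets the pin turn only clockwise seen from above.
- dock_mouth (a point): Centre of the keyhole, level with the plate's top, axes as the dock's: round bore 32 mm across with two slots 13 mm wide along x, 48 mm from end to end, for the stamp's pin (either way round). The pin can turn only when it is below the plate. A sprung plunger waits in the bore 14 mm below the plate's top; the barrel meets it, then pushes it down.
- plunger (a joint): How far the dock's rubber plunger is pushed down, m: 0 at rest, 0.014 with the stamp's flange on the plate. Spring 2 N at rest, about 6 N at 0.014. From about 0.008 the pin clears the underside of the plate; with the pin turned under the plate it cannot come back above about 0.008.
- shutter (a joint): How far the dock's sprung ink shutter is turned, rad: 0 at rest, 1.4 at its stop. The pin turns it clockwise seen from above, meeting it after about 0.15 rad, so a quarter turn of the stamp from the slots gives about 1.4. Spring 0.05 Nm at first, about 0.23 Nm at the stop; it turns back if the stamp is let go.
- cap: Grey dust cap, about 60 g, lying in the dock's mouth at the start. Origin: centre of its underside, z up. From below: plug 26 mm across, 6 mm long (loose in the bore), disc 60 mm across from 6 to 14 mm, round knob 22 mm across from 14 to 50 mm. On the table it stands on its plug. The table between dock and robot is clear, free to put it down.
- plain_stamp: an ordinary black office stamp: 36 mm round foot, waisted neck, ROUND knob, 72 mm high, no cross-pin; not part of the job. Origin: centre of underside
- cup: white paper cup, 76 mm across the rim, 85 mm high, bystander. Origin: centre of underside
- ink_jar: red jar with a black lid, 48 mm across, 45 mm high, bystander. Origin: centre of underside
- stamp_lid: red ring, 48 mm across, 26 mm high, bystander. Origin: centre of underside
There are look-alikes about, which are no part of the job. Leave any green or purple look-alike of the cap alone.

How it is judged:
On the way, in this order (a step that is already met when the one before it is completed fails the run):
1. the dust cap stands upright on the table, off the dock (height (world z) of cap below 0.01 m and angle between cap's own z axis and vertical below 0.15 rad and horizontal distance between cap and dock_mouth above 0.075 m and contact force between the fingers and cap below 0.3 N), for 0.2 s.
2. the stamp is in the keyhole and pushes the plunger down (value of joint plunger above 0.0065 m and horizontal distance between stamp and dock_mouth below 0.006 m and height (world z) of stamp below 0.042 m), for 0.1 s.
At the end, for the whole second after the job is handed in: Fingers still on the stamp, which is upright, within 6 mm of the bore axis, underside under 32 mm, plunger over 6.5 mm, turned within 0.35 rad of a quarter turn, shutter over 1.15 rad; cap upright and still on the table, over 75 mm from the mouth (value of joint shutter above 1.15 rad and value of joint plunger above 0.0065 m and horizontal distance between stamp and dock_mouth below 0.006 m and height (world z) of stamp below 0.032 m and angle between stamp's own z axis and vertical below 0.12 rad and not (angle between the x axis of stamp and the y axis of dock, either way round above 0.35 rad) and contact force between the fingers and stamp above 1 N and height (world z) of cap below 0.01 m and angle between cap's own z axis and vertical below 0.15 rad and horizontal distance between cap and dock_mouth above 0.075 m and linear speed of cap below 0.02 m/s); the arm keeps its last pose, push and grip.
It fails at once if a bystander (plain stamp, cup, jar, ring) moved by more than 30 mm (distance of any of plain_stamp, cup, ink_jar, stamp_lid from where it was at the start of the episode above 0.03 m).
It also fails if it takes over 59 s, if anything falls off the work surface, if the arm or the gripper's body presses on something with over 40 N, if the wrist force passes 120 N, or if a joint passes its speed limit or range.

ROBOT

A 7-joint arm with a two-finger parallel gripper is mounted at the origin on the work surface. World frame = base frame: x ahead of the robot, y to its left, z up, the work surface at z = 0. Lengths are in m, angles in rad, forces in N, time in s.
With the tool pointing down it reaches from about 0.4 to 0.85 m from the base axis. Payload 4.5 kg.
Tool frame: the origin (TCP) lies on the centre line of the jaws, within the pads' length; the fingertips stand 22 mm ahead of it and the grasp point (between the pads) lies 3 mm ahead of it; z points along the fingers, y is the line along which they close (so a half turn about z gives the same grasp; the last joint's range is limited). The gripper opens to 88 mm and grips with 3 to 60 N. Pads are 18 mm wide; open, the fingers measure 123 mm over their backs; the gripper's body (75 mm by 187 mm) begins 45 mm behind the grasp point.
Start: joints at [1.376, 0.689, -0.195, 1.565, 0.157, 0.902, -0.215], TCP at [0.142, -0.609, 0.261] pointing down, gripper open.
Joint ranges: [-3.01, 3.01], [-0.46, 2.08], [-1.47, 1.51], [0.13, 2.56], [-1, 4.14], [0.04, 2.09], [-2.66, 2.66]. Speed limits (rad/s): [2.57, 2.57, 3.14, 3.14, 3.14, 3.14, 3.14].

INTERFACE

Orientations are given as [roll, pitch, yaw] about the fixed x, y, z axes, in that order (R = Rz(yaw) Ry(pitch) Rx(roll)).
In Python, from rig import bot, telemetry, eyes gives the robot as it stands. Calls block until the motion is done:
- bot.move_to(position, orientation): joint-space move of the TCP to a pose.
- bot.movel(position, rot=None, rate=0.15, force_limit=None): straight line of the TCP; rot=None keeps the orientation; rate is the mean speed in m/s. With force_limit (N) it stops when the force on the tool has changed by that much, and returns True; else False.
- bot.move_j(angles): joint-space move.
- bot.grip(opening, grip_force=None): finger opening in m; grip_force is the grip in N (None keeps the last); returns when the fingers have stopped.
- bot.dwell(seconds).
- bot.solve_ik(position, orientation): joint angles nearest the present ones, or None.
- telemetry.get_state(): the state.
- eyes.snapshot(name): name is "side" or "top"; returns a dict with "image" (420x560x3 uint8, red, green, blue), "depth" (420x560 float32, m along the optical axis (not along the pixel's ray), 0 where there is no reading), "fx", "fy", "cx", "cy" (pixels), "k1" (the pictures are not rectified: a ray, as slopes to the right and down, at radius r is drawn at 1 + k1 r^2 times it, then the intrinsics apply), "R" (3x3) and "t" (3): a world point X has camera coordinates R X + t. Camera axes: x right, y down, z forward; pixel columns grow to the right and rows downward; lengths in m; the calibration is good to about 2 mm. A picture is of the moment at which its call begins.
A pose or a line that the arm cannot do raises bot.MotionError and nothing moves.
- bot.job_done(): hands the job in, once; it reports no verdict.
The state is a dict: "t": time; "joints": joint angles; "qd": joint speeds; "tau": joint torques, N m; "tool_pos": TCP position; "tool_rot": TCP orientation; "wrist_force": force on the tool from outside, world axes, zero at the start; "moment": the same for the moment, N m; "gripper_width": finger opening in m.
Only numpy, scipy, OpenCV 4.12 (cv2) and the standard library are available. Lean on these libraries where they do the work, as an engineer would, in place of code of your own. Each camera call takes 0.05 s, during which the arm holds its last target. There are 200 camera calls.

## Working session

There is one attempt and no reset: what is moved stays moved. The work goes in short steps, each a Python script; the robot and the scene stay as the last script left them, time stands still between calls to the robot, and variables do not carry over. Pictures are saved under pics/ and viewed, on a budget of 10 in all, crops included, one or two more only if the job needs it, and the job is handed in when it is done.

```bash
ls; mkdir -p pics
cat > h.py <<'E'
import numpy as np, cv2
from rig import bot, telemetry, eyes
def snap(n):
    return eyes.snapshot(n)
def rays(s,uv):
    uv=np.asarray(uv,float).reshape(-1,2)
    d=(uv-[s["cx"],s["cy"]])/[s["fx"],s["fy"]]
    u=d.copy()
    for _ in range(20): u=d/(1+s["k1"]*(u**2).sum(1,keepdims=True))
    return u
def onplane(s,uv,z):
    u=rays(s,uv); R=np.array(s["R"]);t=np.array(s["t"])
    c=-R.T@t; D=np.c_[u,np.ones(len(u))]@R
    return c+D*((z-c[2])/D[:,2])[:,None]
def cloud(s):
    h,w=s["depth"].shape; v,u=np.mgrid[:h,:w]
    r=rays(s,np.c_[u.ravel(),v.ravel()]); d=s["depth"].ravel()
    P=(np.c_[r,np.ones(len(r))]*d[:,None]-np.array(s["t"]))@np.array(s["R"])
    P[d==0]=np.nan
    return P.reshape(h,w,3)
def save(n,im): cv2.imwrite("pics/"+n+".png",im[:,:,::-1])
E
python3 - <<'E'
from h import *
print(telemetry.get_state())
for n in("top","side"):
    s=snap(n); save(n+"0",s["image"]); np.save(n+"0.npy",s,allow_pickle=True)
    print(n,s["fx"],s["cx"],s["cy"],s["k1"],-np.array(s["R"]).T@s["t"])
E
```

```text
pics
{'t': 0.0, 'joints': array([ 1.37580261,  0.689991  , -0.19453807,  1.56633413,  0.15734992,
        0.90250892, -0.215102  ]), 'qd': array([-0.0009664 , -0.00056037, -0.00174074,  0.00068183,  0.00069376,
        0.00066578, -0.00146869]), 'tau': array([ 4.64973364e-04, -5.27564907e+01, -1.26698021e+00, -1.53432852e+01,
       -5.27326623e-02,  6.37476085e-03,  1.97427312e-04]), 'tool_pos': array([ 0.14157292, -0.60814828,  0.25990889]), 'tool_rot': array([-3.13975686e+00,  1.57568018e-04,  2.28924604e-01]), 'wrist_force': array([0.07160504, 0.46832361, 0.22154472]), 'moment': array([ 0.05444625,  0.06086829, -0.00522765]), 'gripper_width': 0.08804497780732681}
top 391.10251942364584 282.3924756293542 212.37332185593615 -0.03236243909979685 [ 0.47282845 -0.0783593   1.1314806 ]
side 393.4988369417885 276.7677576253752 207.72506803247546 -0.11460387846858192 [ 0.24218349 -0.66635594  0.75347066]
```

View pics/top0.png

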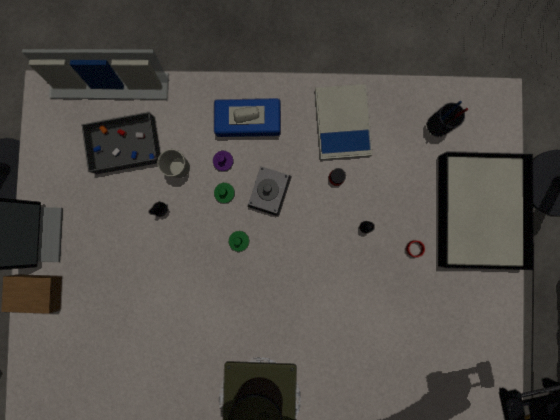

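View pics/side0.png

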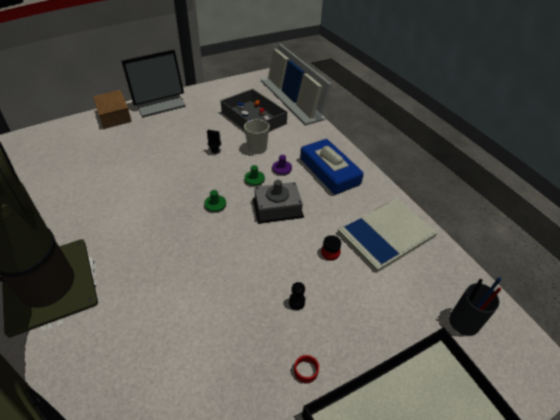

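Top view: the grey cap is on the dock at (267,188), and green and purple look-alikes are at (224,193), (238,241) and (222,160). There are two black stamp candidates. (158,209) [side (214,140)] looks like the flat wing, and (366,227) [side (297,295)] like a waisted round knob. I'll confirm with one crop and measure.

Run:
```python
from h import *
S={n:np.load(n+"0.npy",allow_pickle=True).item() for n in("top","side")}
def crop(n,u,v,r=24): return cv2.resize(np.clip(S[n]["image"][v-r:v+r,u-r:u+r].astype(float)*2,0,255).astype(np.uint8),(265,265),interpolation=cv2.INTER_CUBIC)
save("cand",np.vstack([np.hstack([crop("top",158,209),crop("top",366,227),crop("top",270,190,32)]),np.hstack([crop("side",214,140),crop("side",297,295),crop("side",278,198,32)])]))
C=cloud(S["top"])
for nm,(u,v) in dict(stamp=(158,209),plain=(366,227),dock=(270,190),jar=(337,177),green=(238,241),green2=(224,193),table=(300,300)).items():
    r=30; Q=C[v-r:v+r,u-r:u+r].reshape(-1,3); print(nm,C[v,u].round(3)); 
    m=(Q[:,2]>.012); 
# dock plate
Q=C[160:220,240:300]; m=(abs(Q[...,2]-.05)<.008)
m=cv2.morphologyEx(m.astype(np.uint8),cv2.MORPH_OPEN,np.ones((3,3)))
vv,uu=np.nonzero(m); print("plate z",np.median(Q[m>0][:,2]))
cs,_=cv2.findContours(m,cv2.RETR_EXTERNAL,cv2.CHAIN_APPROX_NONE); c=max(cs,key=cv2.contourArea).reshape(-1,2)+[240,160]
P=onplane(S["top"],c,.05)[:,:2]; r=cv2.minAreaRect((P*1000).astype(np.float32)); print("plate rect mm",r, cv2.boxPoints(r).round())
# cap knob, z .086: cap at origin z=.05-.006=.044 -> knob top .094
m=Q[...,2]>.085; print("knob",np.median(Q[m],0),m.sum())
Q=C[185:235,130:185]; m=Q[...,2]>.065; print("wing pts",m.sum(),Q[m].mean(0),Q[m].min(0),Q[m].max(0))
if m.sum()>5: print(cv2.minAreaRect((Q[m][:,:2]*1000).astype(np.float32)))
# stamp dark masks
for n,(u,v) in(("top",(158,209)),("side",(214,140))):
    g=S[n]["image"][v-24:v+24,u-24:u+24].max(2); print(n,np.percentile(g,[1,5,50,90]))
```

```text
stamp [0.531 0.291 0.062]
plain [ 0.497 -0.281  0.069]
dock [ 0.588 -0.02   0.092]
jar [ 0.635 -0.203  0.046]
green [0.449 0.067 0.05 ]
green2 [0.581 0.111 0.05 ]
table [ 0.284 -0.11  -0.002]
plate z 0.050734635031721126
plate rect mm ((594.9819946289062, -12.350090026855469), (84.29409790039062, 112.3446273803711), 73.98306274414062) [[529. -37.]
 [637. -68.]
 [661.  13.]
 [553.  44.]]
knob [ 0.59362092 -0.01155667  0.09446572] 53
wing pts 91 [0.53319663 0.29616073 0.07591577] [0.51605202 0.28113978 0.06587086] [0.55029376 0.31276176 0.0815972 ]
((533.9614868164062, 297.85723876953125), (15.665024757385254, 38.62004089355469), 47.83457565307617)
top [  2.  10. 109. 111.]
side [  3.   5. 144. 147.]
```

View pics/cand.png

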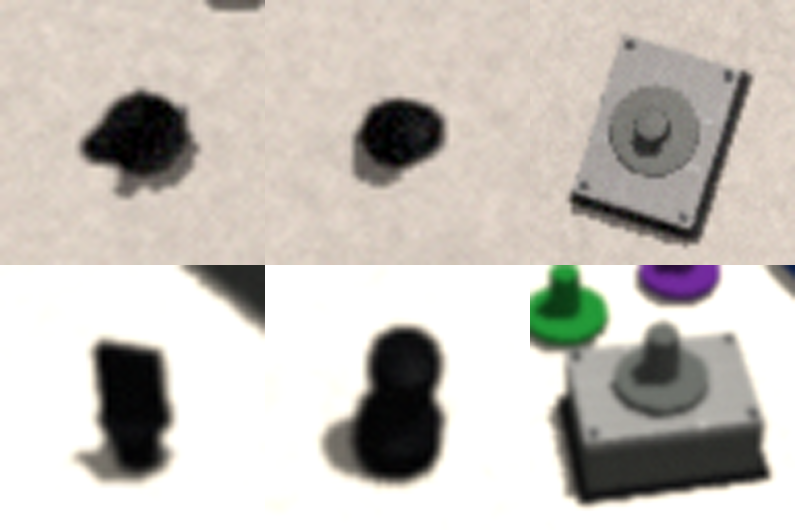

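Confirmed: (158,209) is the winged stamp with the pin, (366,227) is the round-knob plain stamp, and the grey cap sits on the dock. The plate rectangle measures 84×112 mm at z=0.051, which matches the description, as do the knob and wing heights. I'll move the cap now.

Run:
```python
from h import *
pi=np.pi
rot=[pi,0,0.0]
def W(*a): 
    s=telemetry.get_state(); print(*a,round(s["t"],2),s["tool_pos"].round(4),s["wrist_force"].round(2),round(s["gripper_width"],4))
x,y=.5936,-.0116
bot.move_to([x,y,.16],rot); W("above")
bot.movel([x,y,.087]); W("down")
bot.grip(0.0,20); W("grip")
bot.movel([x,y,.14]); W("lift")
px,py=.43,-.07
bot.move_to([px,py,.12],rot)
bot.movel([px,py,.055],rate=.1)
W("low"); print(bot.movel([px,py,.034],rate=.03,force_limit=3)); W("touch")
bot.grip(0.05); W("open")
bot.movel([px,py,.12]);
for r in (2.405-pi,2.405): print("ik",bot.solve_ik([.534,.298,.063],[pi,0,r]))
for r in (-.279,-.279+pi):
  for d in (0,-pi/2): print("ikd",r,d,bot.solve_ik([.594,-.012,.1],[pi,0,r+d]))
W("end")
```

```text
above 2.77 [ 0.5937 -0.013   0.1601] [-0.76  0.37  0.23] 0.0879
down 3.4 [ 0.594  -0.0119  0.0874] [ 0.67 -0.16  0.49] 0.088
grip 4.42 [ 0.5936 -0.0116  0.087 ] [-0.33 -0.27 -0.8 ] 0.0216
lift 4.92 [ 0.5934 -0.0116  0.1398] [-1.03 -0.35 -2.11] 0.0213Traceback (most recent call last):
  File "<stdin>", line 13, in <module>
rig.MotionError: the arm cannot follow that straight line within its joint ranges
```

Run:
```python
from h import *
pi=np.pi
def W(*a): 
    s=telemetry.get_state(); print(*a,round(s["t"],2),s["tool_pos"].round(4),s["tool_rot"].round(3),s["wrist_force"].round(2),round(s["gripper_width"],4))
W(); print(telemetry.get_state()["joints"].round(2))
for x,y in((.43,-.07),(.46,-.1),(.48,-.12),(.5,-.13)):
  for w in(0,-.3,.3): 
    q=bot.solve_ik([x,y,.035],[pi,0,w]); print(x,y,w,None if q is None else np.round(q,2))
for r in (2.405-pi,2.405):
  q=bot.solve_ik([.534,.298,.063],[pi,0,r]); print("ik",None if q is None else np.round(q,2))
for r in (-.279,-.279+pi):
  for d in (0,-pi/2-.1):
    q=bot.solve_ik([.594,-.012,.09],[pi,0,r+d]); print("ikd",r,d,None if q is None else np.round(q,2))
```

```text
5.65 [ 0.4313 -0.0697  0.1196] [-3.141e+00 -1.000e-03  0.000e+00] [ 0.12 -0.35 -0.49] 0.0214
[ 0.05  0.74  0.    2.24 -0.01  0.16 -1.5 ]
0.43 -0.07 0 [0.04 0.93 0.02 2.27 3.44 0.06 1.33]
0.43 -0.07 -0.3 [0.04 0.93 0.02 2.27 3.44 0.06 1.03]
0.43 -0.07 0.3 [0.04 0.93 0.02 2.27 3.44 0.06 1.63]
0.46 -0.1 0 [ 0.12  0.93 -0.    2.16  0.02  0.05 -1.47]
0.46 -0.1 -0.3 [ 0.11  0.93  0.01  2.16 -0.13  0.05 -1.62]
0.46 -0.1 0.3 [ 0.12  0.93 -0.01  2.16  0.16  0.05 -1.32]
0.48 -0.12 0 [ 0.15  0.93 -0.    2.09  0.03  0.11 -1.45]
0.48 -0.12 -0.3 [ 0.14  0.94  0.02  2.09 -0.12  0.11 -1.6 ]
0.48 -0.12 0.3 [ 0.17  0.93 -0.03  2.09  0.18  0.12 -1.29]
0.5 -0.13 0 [ 0.17  0.94 -0.01  2.03  0.03  0.17 -1.44]
0.5 -0.13 -0.3 [ 0.15  0.94  0.02  2.03 -0.11  0.17 -1.59]
0.5 -0.13 0.3 [ 0.19  0.94 -0.04  2.03  0.18  0.18 -1.28]
ik [-0.78  0.99  0.36  1.75 -0.63  0.53 -2.32]
ik [-0.25  1.02 -0.63  1.72  0.87  0.71 -0.51]
ikd -0.279 0 [-0.12  0.89  0.11  1.79 -0.19  0.47 -1.73]
ikd -0.279 -1.6707963267948966 [ 0.54  1.23 -1.26  1.75  1.27  1.22  1.66]
ikd 2.862592653589793 0 [ 0.34  0.99 -0.73  1.76  0.93  0.77  0.41]
ikd 2.862592653589793 -1.6707963267948966 [ 0.1   0.9  -0.28  1.78  0.44  0.53 -0.84]
```

Run:
```python
from h import *
pi=np.pi
def W(*a): 
    s=telemetry.get_state(); print(*a,round(s["t"],2),s["tool_pos"].round(4),s["tool_rot"].round(3),s["wrist_force"].round(2),round(s["gripper_width"],4))
px,py=.49,-.13
bot.movel([px,py,.12]); bot.movel([px,py,.055],rate=.1); W("low")
print(bot.movel([px,py,.036],rate=.03,force_limit=3)); W("touch")
bot.grip(0.05); W("open")
bot.movel([px,py,.12]); 
bot.move_to([.534,.298,.2],[pi,0,2.405]); W("end")
for n in("top","side"):
    s=snap(n); save(n+"1",s["image"]); np.save(n+"1.npy",s,allow_pickle=True)
s=np.load("top1.npy",allow_pickle=True).item(); C=cloud(s)
im=s["image"]; Q=C[150:230,230:310]
t=cv2.resize(np.clip(im[150:300,210:340].astype(float)*2,0,255).astype(np.uint8),None,fx=4,fy=4,interpolation=cv2.INTER_CUBIC); save("dock1",t)
# plate in this frame and bore by darkness near plate centre
g=im.max(2); m=((g<60)).astype(np.uint8)
print(g[182:198,258:280])
```

```text
low 7.17 [ 0.4901 -0.1299  0.0553] [ 3.142 -0.     0.   ] [-0.55 -0.06  0.07] 0.0209
True
touch 7.63 [ 0.4903 -0.1301  0.0424] [ 3.141e+00 -1.000e-03 -0.000e+00] [ 0.98 -0.12  0.93] 0.0211
open 8.22 [ 0.4899 -0.13    0.0426] [-3.141  0.     0.   ] [-0.43  0.01 -0.32] 0.0502
end 10.5 [0.5343 0.2962 0.1992] [-3.139e+00  1.000e-03  2.402e+00] [-0.3  -0.27 -0.11] 0.05
[[100 101  99  98  99 100 102 110 113 101  73  22  15  19  44  81 102 102
  103 100 104 102]
 [ 99 100  99 100  99 100 100 100  94  72  51  27  19  18  40  86 104 103
  102 102 104 104]
 [100 101  97 100  98  98  92  88  69  45  39  47  43  41  60 102 107 103
  102 103 106 102]
 [102  99  99  98  99  93  62  52  49  45  45  45  48  48  63 100 103 105
  104 105 103 102]
 [100  99 100 100  96  80  52  44  30  28  19  18  30  37  54  79 101 103
  105 109 108 106]
 [ 99  99  99 100  94  62  47  33  17  18  11  11  15  22  32  61  96 108
  108 101 102 102]
 [100 100 100  99  92  58  44  24  14  15  14  10  15  12  25  54  80 100
  102 100 102 102]
 [ 99  99  99  98  86  70  53  24  14   9   8  10  13  14  19  39  74  97
  103 101 103 104]
 [100 101 103 103  91 102  87  27   8   5  14   3   9   5  17  47  87  98
  101  99 102 101]
 [101 101 107 115  99  93 103  40  19   9  12  15  14  14  20  55  91 100
  100 103 102 102]
 [106 100 103 109 102 103 101  49  16  12  15  12  14  14  39  76  98 100
  101 103 104  99]
 [ 97  98  97 100  99 100  79  51  31  20  13   9  23  40  67  96 100 102
  101 102 101 102]
 [ 98  98  97  99 102  99  77  53  47  38  31  42  57  82  99 110 101 101
  101 105 101 101]
 [ 97  96  98 101 100  97  60  57  51  54  60  83 101 102 107 114 105 102
  101 103 102 101]
 [100  99  98 101 101  96  63  82  66  67  73 104 113 108 109 104 103 104
  103 105 103 103]
 [ 96  98  99 103 103  97  84  82  92 100  79 101 104 102 106 110 103 104
  105 105 105 103]]
```

View pics/dock1.png

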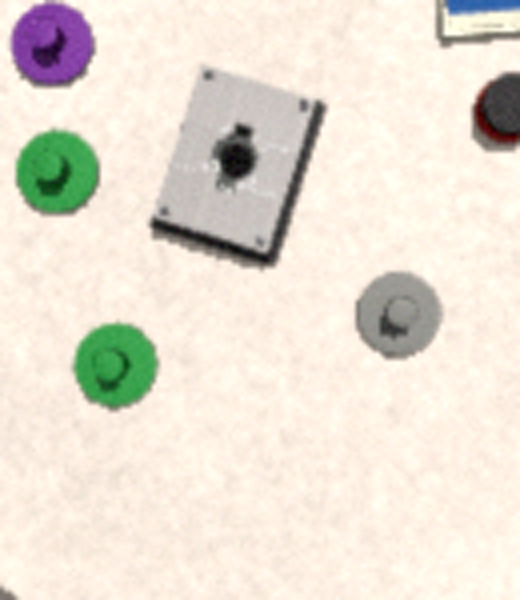

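The dock's keyhole is open, at crop (236,158), which is full-frame (269,189). The grey cap stands at crop (399,313), well clear of everything. Next I'll refine the keyhole and wing positions from both cameras.

Run:
```python
from h import *
L=lambda n:np.load(n+".npy",allow_pickle=True).item()
def rect(P): 
    r=cv2.minAreaRect((P*1000).astype(np.float32)); (c,(a,b),g)=r; 
    if a<b: g+=90
    return np.round(c,1),round(max(a,b),1),round(min(a,b),1),round(g%180,1)
def cont(m):
    cs,_=cv2.findContours(m.astype(np.uint8),cv2.RETR_EXTERNAL,cv2.CHAIN_APPROX_NONE); return max(cs,key=cv2.contourArea).reshape(-1,2)
for n in("top1","side1"):
    s=L(n); C=cloud(s); d=np.linalg.norm(C[...,:2]-[.595,-.012],axis=2)
    pl=(abs(C[...,2]-.05)<.008)&(d<.08); print(n,"plate z",np.nanmedian(C[pl][:,2]),rect(onplane(s,cont(cv2.morphologyEx(pl.astype(np.uint8),cv2.MORPH_CLOSE,np.ones((9,9)))),.05)[:,:2]))
    uvc=(np.array(s["R"])@[.595,-.012,.05]+s["t"]); print(uvc)
    h,w=d.shape; v,u=np.mgrid[:h,:w]; P=onplane(s,np.c_[u.ravel(),v.ravel()],.05)[:,:2].reshape(h,w,2)
    near=np.linalg.norm(P-[.594,-.012],axis=2)<.03
    k=near&(s["image"].max(2)<(75 if n[0]=="t" else 90)); print("key area mm2 centroid",P[k].mean(0).round(4),rect(P[cont(k)[:,1],cont(k)[:,0]]))
    kn=(np.linalg.norm(C[...,:2]-[.49,-.13],axis=2)<.02)&(C[...,2]>.04); print("cap knob",C[kn].mean(0).round(4),kn.sum())
for n in("top0","side0"):
    s=L(n);C=cloud(s); d=np.linalg.norm(C[...,:2]-[.534,.298],axis=2)
    m=(d<.04)&(C[...,2]>.066)&(C[...,2]<.085); p=C[m]; print(n,m.sum(),p.mean(0).round(4),np.percentile(p[:,2],[5,50,95]).round(4),rect(p[:,:2]))
    q=p[p[:,2]>.074][:,:2]; print(len(q),rect(q)) if len(q)>4 else 0
    # silhouette of dark wing-top: lowest part
    dk=(s["image"].max(2)<45).astype(np.uint8); v,u=np.nonzero(m); 
    lab=cv2.connectedComponentsWithStats(dk)[1]; l=np.bincount(lab[v,u]).argmax() ; c=cont(lab==np.bincount(lab[v,u][lab[v,u]>0]).argmax()); print("sil px",c.min(0),c.max(0))
    Pt=onplane(s,c,.078)[:,:2]; print(np.c_[c,Pt.round(4)][::3].tolist() if n=="top0" else "")
```

```text
top1 plate z 0.05070293600795654 (array([595. , -12.4]), 112.2, 84.3, 164.0)
[-0.0397483  -0.06441184  1.08775039]
key area mm2 centroid [ 0.5969 -0.0127] (array([597. , -12.8]), 41.1, 30.3, 9.8)
cap knob [ 0.4911 -0.1307  0.0501] 49
side1 plate z 0.04858098159023326 (array([590.2, -16.2]), 112.4, 91.4, 163.6)
[ 0.00406734 -0.03654201  1.02282955]
key area mm2 centroid [ 0.5918 -0.0145] (array([592., -15.]), 48.1, 39.9, 127.4)
cap knob [ 0.4873 -0.1333  0.0476] 66
top0 90 [0.5334 0.2961 0.076 ] [0.0672 0.0771 0.0804] (array([534. , 297.9]), 38.6, 15.6, 137.4)
69 (array([533.1, 297.3]), 38.4, 13.2, 142.0)
sil px [149 202] [167 216]
[[158.0, 202.0, 0.5494, 0.2862], [155.0, 204.0, 0.5438, 0.2942], [153.0, 206.0, 0.5381, 0.2995], [151.0, 209.0, 0.5298, 0.3047], [149.0, 211.0, 0.5242, 0.3099], [151.0, 213.0, 0.5189, 0.3042], [154.0, 214.0, 0.5164, 0.2957], [156.0, 216.0, 0.5111, 0.29], [159.0, 216.0, 0.5113, 0.2817], [162.0, 216.0, 0.5115, 0.2734], [165.0, 214.0, 0.5172, 0.2654], [167.0, 211.0, 0.5255, 0.2602], [167.0, 208.0, 0.5337, 0.2606], [166.0, 205.0, 0.5418, 0.2637], [163.0, 203.0, 0.5471, 0.2722], [160.0, 202.0, 0.5496, 0.2806]]
side0 61 [0.5313 0.2923 0.0726] [0.0672 0.0735 0.0777] (array([532. , 294.9]), 38.7, 16.3, 147.5)
27 (array([531.8, 294.8]), 39.3, 12.4, 141.4)
sil px [208 130] [220 153]
```

```bash
cat >> h.py <<'E'
pi=np.pi
def W(*a): 
    s=telemetry.get_state(); print(*a,round(s["t"],2),s["tool_pos"].round(4),s["tool_rot"].round(3),s["wrist_force"].round(2),s["moment"].round(2),round(s["gripper_width"],4))
E
python3 - <<'E'
from h import *
r=[pi,0,2.45]
bot.move_to([.533,.297,.11],r); W("above")
print(bot.movel([.533,.297,.063],rate=.08,force_limit=8)); W("down")
bot.grip(0,45); W("grip")
bot.movel([.533,.297,.13]); W("lift")
bot.move_to([.594,-.012,.13],[pi,0,2.861]); bot.dwell(.2);W("at dock")
for n in("side","top"):
    s=snap(n); save(n+"2",s["image"]); np.save(n+"2.npy",s,allow_pickle=True)
    if n=="side": save("hold",cv2.resize(np.clip(s["image"][100:240,190:370].astype(float)*2.5,0,255).astype(np.uint8),None,fx=4,fy=4,interpolation=cv2.INTER_CUBIC))
E
```

```text
above 11.05 [0.5331 0.2968 0.11  ] [-3.141 -0.     2.449] [-0.8   0.95  0.71] [ 0.05 -0.17  0.03] 0.0501
False
down 11.79 [0.533  0.2972 0.063 ] [ 3.141 -0.     2.45 ] [ 0.66 -0.29 -0.38] [ 0.05 -0.15 -0.04] 0.05
grip 12.43 [0.5331 0.2971 0.0631] [3.141 0.    2.45 ] [-0.3   0.33  0.89] [-0.01 -0.1   0.06] 0.0135
lift 13.03 [0.5327 0.2964 0.1295] [-3.141  0.     2.45 ] [-0.8   0.14 -1.9 ] [-0.01 -0.13 -0.06] 0.0139
at dock 14.43 [ 0.594  -0.0101  0.1301] [ 3.141 -0.     2.864] [-0.76  0.53 -1.9 ] [ 0.02 -0.17 -0.02] 0.0138
```

View pics/hold.png

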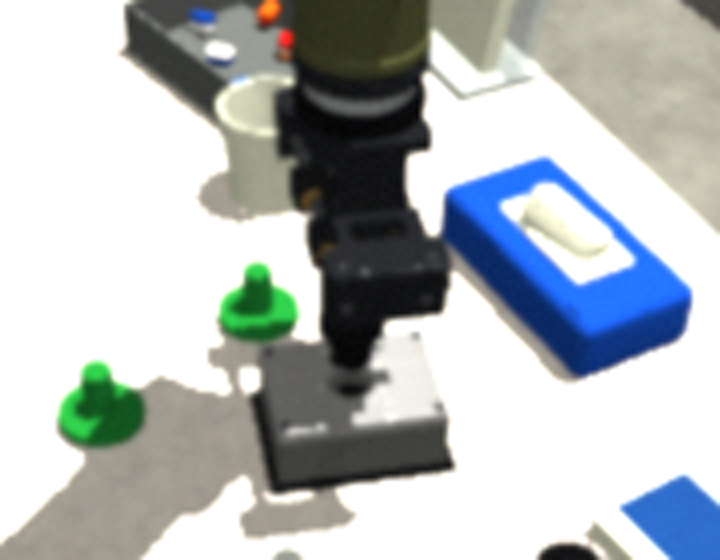

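The side view shows the stamp held upright between the fingers, directly above the keyhole at crop (350,375). Next I'll insert it with a force guard.

Run:
```python
from h import *
r=[pi,0,2.861]
bot.movel([.594,-.012,.118],rot=r,rate=.05); W("pre")
print(bot.movel([.594,-.012,.099],rate=.02,force_limit=6)); W("in")
```

```text
pre 14.92 [ 0.5936 -0.0121  0.1174] [-3.141e+00 -1.000e-03  2.861e+00] [ 0.02  0.78 -1.73] [ 0.01 -0.09  0.03] 0.0135
False
in 16.02 [ 0.5939 -0.012   0.0992] [-3.141  0.     2.861] [-0.99 -0.34  0.08] [ 0.01 -0.01  0.02] 0.0138
```

Run:
```python
from h import *
print(bot.movel([.594,-.012,.0855],rate=.02,force_limit=14)); bot.dwell(.2); W("pushed")
```

```text
False
pushed 17.04 [ 0.594  -0.012   0.0856] [3.142 0.    2.861] [-1.16  0.31  3.87] [-0.09  0.38  0.05] 0.0138
```

Run:
```python
from h import *
for k in range(1,9):
    bot.movel([.594,-.012,.0852],rot=[pi,0,2.861-k*pi/16]); W(k)
bot.dwell(.3); W("end")
```

```text
1 17.39 [ 0.5945 -0.0119  0.0854] [3.141e+00 1.000e-03 2.668e+00] [-0.02  0.74  4.27] [-0.07 -0.04 -0.  ] 0.0138
2 17.74 [ 0.5944 -0.0121  0.0854] [3.141e+00 1.000e-03 2.473e+00] [-1.1  -0.2   5.69] [-0.2  -0.12  0.05] 0.0136
3 18.09 [ 0.5942 -0.0122  0.0853] [3.142e+00 1.000e-03 2.277e+00] [-0.26 -1.52  4.88] [-0.32 -0.07  0.07] 0.0136
4 18.44 [ 0.5941 -0.0123  0.0853] [-3.141  0.     2.081] [-0.71 -0.94  5.55] [-0.31  0.03  0.16] 0.0137
5 18.79 [ 0.5939 -0.0123  0.0853] [-3.141e+00  1.000e-03  1.885e+00] [-1.16 -1.02  6.72] [-0.38  0.08  0.13] 0.0137
6 19.14 [ 0.5937 -0.0123  0.0852] [-3.141e+00  1.000e-03  1.689e+00] [-1.6  -1.52  5.92] [-0.31  0.21  0.15] 0.0135
7 19.49 [ 0.5935 -0.0123  0.0852] [-3.140e+00  1.000e-03  1.492e+00] [-2.12 -1.01  6.57] [-0.35  0.36  0.17] 0.0137
8 19.84 [ 0.5933 -0.0122  0.0852] [-3.140e+00  1.000e-03  1.296e+00] [-1.67 -1.49  7.05] [-0.28  0.37  0.2 ] 0.0136
end 20.14 [ 0.5933 -0.0123  0.0852] [-3.140e+00  1.000e-03  1.296e+00] [-1.93 -1.49  7.73] [-0.33  0.38  0.22] 0.0134
```

The moment rose along the shutter spring to 0.22 Nm (0.23 expected at the stop), and the push force matches the plunger spring. One last look before handing in.

Run:
```python
from h import *
s=snap("side"); save("final",cv2.resize(np.clip(s["image"][90:390,150:450].astype(float)*2,0,255).astype(np.uint8),(600,600),interpolation=cv2.INTER_CUBIC))
C=cloud(s); m=(np.linalg.norm(C[...,:2]-[.4873,-.1333],axis=2)<.02)&(C[...,2]>.04); print("cap",C[m].mean(0).round(4))
a=np.load("side0.npy",allow_pickle=True).item()["image"]
for nm,(u,v) in dict(plain=(297,295),ring=(306,368),jar=(331,247),cup=(257,135)).items():
    print(nm,np.abs(a[v-20:v+20,u-15:u+15].astype(int)-s["image"][v-20:v+20,u-15:u+15]).mean().round(1))
```

```text
cap [ 0.4867 -0.1338  0.0472]
plain 9.7
ring 10.4
jar 9.3
cup 28.2
```

View pics/final.png

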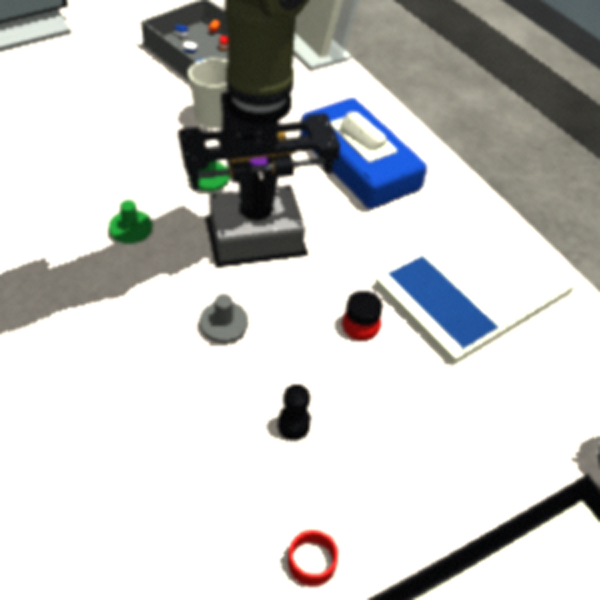

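The stamp sits in the dock at (257,210) with the wing turned, and the fingers close along the dock's long axis. The cap stands upright at (223,320), and the bystanders are in place. The cup's pixel difference comes from the arm covering part of it.

```bash
python3 -c "
from h import *
bot.job_done(); W('done')"
```

```text
the job is handed in; nothing more can be done
the job is handed in; nothing more can be done
```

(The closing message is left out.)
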